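Clip the thermometer on the pot and hold the boost key half-way

TASK

Squeeze the sprung thermometer clip off the edge of the steel caddy and clip it upright onto the rim of the cooking pot, anywhere round it, with the jaws well down astride the wall, then let go of it; the pot stays standing on its ring and the other things stay where they are. Then press the hob's sprung boost key with your fingertips to about half of its 14 mm travel (never down to the bottom, which locks the hob) and keep it there: the job finishes while you are still holding the key half-way down.

Things in the scene. Friction and masses are not known exactly. Their poses are not given: they have to be found in the camera images.
- hob: portable induction hob, flat box 380 (x) x 280 (y) x 50 mm high, fixed on the worktop; origin at the centre of its underside. Its -x side, nearest the robot, is a steel control strip 90 mm deep with the boost key in the middle and an unused fixed black dial (36 mm wide, 18 mm high) 95 mm to either side; the rest is black glass
- ring_centre (a point): centre of the pale cooking ring (190 mm across) on the glass, 50 mm above the worktop, 55 mm to +x of the hob's origin
- key_top (a point): centre of the top face of the boost key; moves down with the key. The key is a grey rectangular plunger, 44 mm (hob x) x 32 mm (hob y), on the control strip, 155 mm to -x of the hob's origin; unpressed, its top is 18 mm above the strip, 68 mm above the worktop
- boost_key (a joint): how far the boost key is pressed straight down, m: 0 = up, 0.014 = at the bottom stop. Spring: 4 N to start moving, 7 N half-way, 10 N at the bottom; springs back up when let go
- pot: round steel pot, loose (about 1.1 kg), standing empty on the ring: 170 mm outer diameter, 95 mm high, upright wall 4 mm thick (middle of the wall 83 mm from the axis), open top. Loop handles on its +y and -y sides reach 123 mm from the axis, 64 mm up, so the rim is freest on its -x and +x sides. Origin at the centre of its underside, z up
- pot_rim (a point): centre of the pot's mouth, level with the top edge of the wall (95 mm above the pot's origin, 145 mm above the worktop)
- caddy: open-topped steel box, walls 4 mm thick, 90 (x) x 130 (y) x 80 mm high, fixed, left or right of the hob; three short corks and stoppers (30 mm high) inside along its +x half; the clip hangs on its -x wall. Origin at the centre of its underside
- clip: clip-on pot thermometer (75 g), upright, jaws down, astride the caddy's -x wall. Two steel jaws, 5 mm thick, 24 mm wide (y), 32 mm long, meet bridges above, on which a wall's edge can rest. Origin at jaw-tip level: with j = joint clip_jaw, the middle of the jaw gap and of the finger plates is at clip x = +j/2, y = 0. x across the jaws, z up; clip x matches caddy x at the start
- clip_tail (a point): middle of the outer face of the clip's +x finger plate, at clip (25, 0, 60) mm. The two black upright finger plates, 24 mm wide (y), 5 mm thick, stand 32 to 75 mm above the jaw tips, outer faces 50 mm - j apart. Squeezing them together along the clip's x opens the jaws by the same amount (parallel crossover clip)
- clip_dial (a point): centre of the top of the clip's round dial, 30 mm across, 7 mm thick, which sticks out to the clip's -y side, at clip (0, -38, 43) mm
- clip_jaw (a joint): jaw opening j of the clip, m: 0 = closed (gap 1 mm), about 0.003 when gripping a 4 mm wall, 0.018 = fully squeezed against a stop (gap 19 mm, plates 32 mm over their outer faces). The gap is 1 mm + j. Spring: 6 N closed, 11 N fully open: squeeze with 25 to 30 N
- mug: white mug, 80 mm across, 90 mm high, on the worktop on the other side of the hob from the caddy; leave alone. Origin at the centre of its underside
- mill: dark wooden pepper mill, 56 mm across, 150 mm high, standing at the far left; leave alone. Origin at the centre of its underside
- canister: steel storage canister, 90 mm across, 130 mm high, standing at the far right; leave alone. Origin at the centre of its underside

How it is judged:
By the outcome, as a careful person would: the job done as asked, in the order asked, and still so for the second after the job is handed in, while the arm keeps its last pose, push and grip.
It also fails if it takes over 51 s, if anything falls off the work surface, if the arm or the gripper's body presses on something with over 40 N, if the wrist force passes 120 N, or if a joint passes its speed limit or range.

ROBOT

A 7-joint arm with a two-finger parallel gripper is mounted at the origin on the work surface. World frame = base frame: x ahead of the robot, y to its left, z up, the work surface at z = 0. Lengths are in m, angles in rad, forces in N, time in s.
With the tool pointing down it reaches from about 0.35 to 0.9 m from the base axis. Payload 8.1 kg.
Tool frame: the origin (TCP) lies midway between the tips of the shut fingers; the grasp point (between the pads) lies 19 mm behind it; z points along the fingers, y is the line along which they close (so a half turn about z gives the same grasp; the last joint's range is limited). The gripper opens to 92 mm and grips with 3 to 60 N. Pads are 19 mm wide; open, the fingers measure 130 mm over their backs; the gripper's body (75 mm by 190 mm) begins 47 mm behind the grasp point.
Start: joints at [1.029, 0.434, 0.025, 1.573, -0.012, 1.134, -0.075], TCP at [0.266, -0.566, 0.227] pointing down, gripper open.
Joint ranges: [-2.62, 2.62], [-0.44, 2.09], [-1.27, 1.32], [0.08, 2.57], [-1.32, 4.46], [0.12, 2], [-2.74, 2.74]. Speed limits (rad/s): [2.22, 2.22, 3.01, 3.01, 3.14, 3.14, 3.14].

INTERFACE

Orientations are given as a rotation vector (axis times angle).
In Python, from cell import observe, cams, job gives the robot as it stands. The module is installed in compiled form; this text tells all that it offers.
- The arm moves only by the tool step_arm, never from a script. Its argument "steps" is a list of rows, each a list of 6 numbers: the shift along the world's x, y, z in mm, then the turn, a rotation vector about the world's x, y, z in rad. In form: [[dx, dy, dz, rx, ry, rz], ...]. A call has 1 to 20 rows; each row shifts and turns the commanded pose from where the row before left it; what a row does not reach is not made up. A row lasts 1/12 s, in which the tool goes at most 41.7 mm and 7.16 degrees, less where a joint would pass 70% of its speed; a pose out of reach is approached as far as the arm can. A call with a gripper value outside its range is refused whole. "gripper" is the opening, from 0 (shut) to 1 (fully open), set as the call begins (left out, the last holds). The fingers move at their own pace and stop on an object; "force" is the grip in N (left out, the last holds). Time passes only in rows, so rows that do not move let the fingers close. It gives the time, the measured TCP pose, the force, the opening and the grip force at its end, in the units of the state.
- observe(): the state, without advancing time (a new reading comes with each control period).
- cams.get_image(name): name is "scene" or "top" or "wrist"; returns the picture (480x640x3 uint8, red, green, blue); there is no depth.
- cams.get_calibration(name): a dict with "fov_y" (degrees; the focal length in pixels is half the picture's height over the tangent of half this angle, whatever the lens; pixels are square), "cx", "cy" (the principal point, pixels), "world_to_cam" (4x4, takes a point from world to camera coordinates). Camera axes: x right, y up, looking along -z (the intrinsics and any distortion apply to the point x, -y, -z); pixel columns grow to the right and rows downward; lengths in m; the calibration is good to about 2 mm. A picture is of the moment at which its call begins: read the wrist's pose just before it. get_calibration takes no time and is no camera call; for the wrist camera it gives the pose at the moment of the call.
- job.sign_off(): hands the job in; it is judged then, once.
The state is a dict: "clock": time; "joints": joint angles; "dq": joint speeds; "joint_efforts": joint torques, N m; "position": TCP position; "ee_rot": TCP orientation; "force": force on the tool from outside, world axes, zero at the start; "ft_torque": the same for the moment, N m; "width": opening from 0.0 (shut) to 1.0 (fully open); "gripper_force": force on a finger pad.
Only numpy, scipy, OpenCV 4.12 (cv2) and the standard library are available. Lean on these libraries where they do the work, as an engineer would, in place of code of your own. Each camera call takes 0.05 s, during which the arm holds its last target. There are 200 camera calls.

## Working session

There is one attempt and no reset: what is moved stays moved. The work goes in short steps, Python scripts to look and compute and a tool call to move; the robot and the scene stay as the last step left them, time stands still between calls to the robot, and variables do not carry over. Pictures are saved under pics/ and viewed, at most 10 in all, crops included, and the job is handed in when it is done.

Besides the shell and the picture viewer there is one more tool, called in YAML: its name, and indented under it one key for each argument. step_arm: Moves the arm, as the interface text tells. Its arguments: {"type":"object","properties":{"steps":{"type":"array","items":{"type":"array","items":{"type":"number"}}},"gripper":{"type":"number"},"force":{"type":"number"}},"required":["steps"]}

```bash
mkdir -p pics; python3 - <<'E'
from cell import observe,cams
import cv2,numpy as np
s=observe();print(s['clock'],s['position'],s['ee_rot'],s['width'],s['force'])
for n in ("scene","top","wrist"):
    c=cams.get_calibration(n);print(n,{k:(np.round(v,4).tolist()) for k,v in c.items()})
    cv2.imwrite(f"pics/{n}0.png",cams.get_image(n)[:,:,::-1])
E
```

```text
0.0 [ 0.26527808 -0.56538311  0.22596891] [-3.06492137e+00 -6.83322865e-01  7.32734130e-04] 1.0013995807552765 [-0.40350532 -0.1759741  -0.47277093]
scene {'fov_y': 45.4867, 'cx': 326.8911, 'cy': 233.3352, 'world_to_cam': [[0.4125, 0.9108, -0.0147, -0.2264], [-0.7382, 0.3437, 0.5805, 0.3542], [0.5338, -0.2286, 0.8142, -1.7852], [0.0, 0.0, 0.0, 1.0]]}
top {'fov_y': 48.7721, 'cx': 313.291, 'cy': 238.9681, 'world_to_cam': [[0.0062, -0.9997, -0.022, -0.0074], [0.9951, 0.004, 0.0989, -0.5928], [-0.0988, -0.0225, 0.9949, -1.2491], [0.0, 0.0, 0.0, 1.0]]}
wrist {'fov_y': 61.3402, 'cx': 313.8231, 'cy': 228.5124, 'world_to_cam': [[0.4252, -0.9051, -0.0015, -0.6245], [0.8648, 0.4067, -0.2943, 0.0363], [0.267, 0.1239, 0.9557, -0.3911], [0.0, 0.0, 0.0, 1.0]]}
```

View pics/top0.png

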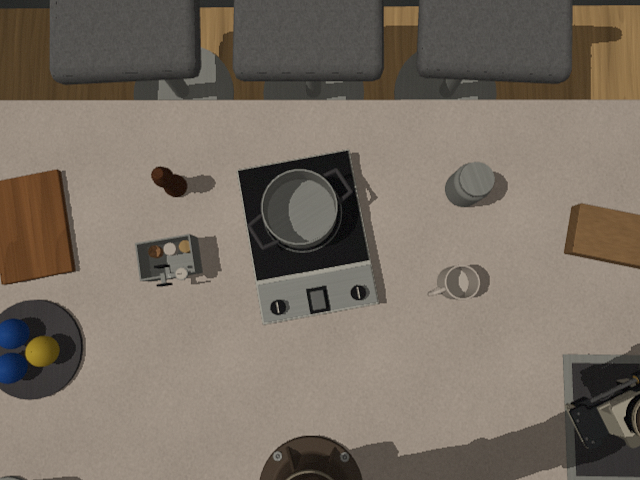

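View pics/scene0.png

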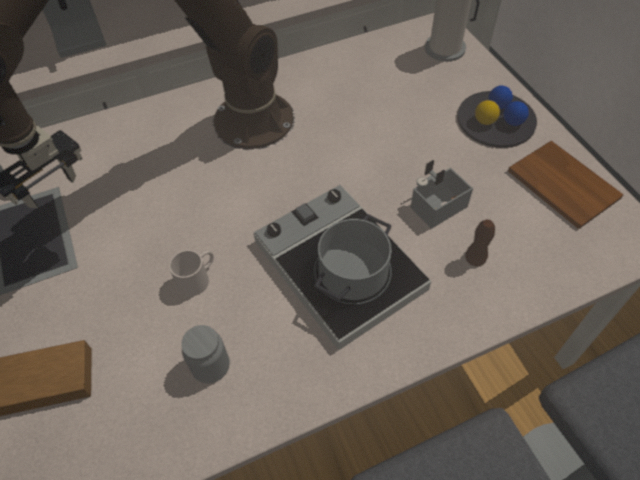

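The top view shows the hob near (310,235), turned a little. The pot is at (300,210), the key at (318,299), the caddy at (170,258) and the clip near (168,272). Next I'll enlarge the caddy in both views and the key.

```bash
cat > h.py <<'E'
import numpy as np
from cell import cams
def ray(n,u,v,c=None):
    c=c or cams.get_calibration(n);f=240/np.tan(np.radians(c['fov_y'])/2);M=np.array(c['world_to_cam']);R=M[:3,:3]
    return -R.T@M[:3,3], R.T@np.array([(u-c['cx'])/f,-(v-c['cy'])/f,-1])
def plane(n,u,v,z,c=None):
    o,d=ray(n,u,v,c);return o+d*(z-o[2])/d[2]
def proj(n,p,c=None):
    c=c or cams.get_calibration(n);f=240/np.tan(np.radians(c['fov_y'])/2);q=(np.array(c['world_to_cam'])@np.r_[p,1])[:3]
    return np.array([c['cx']+f*q[0]/-q[2],c['cy']-f*q[1]/-q[2]])
def tri(a,b):
    (o1,d1),(o2,d2)=ray(*a),ray(*b)
    A=np.c_[d1,-d2];t=np.linalg.lstsq(A,o2-o1,rcond=None)[0];p,q=o1+d1*t[0],o2+d2*t[1]
    return (p+q)/2,np.linalg.norm(p-q)
E
python3 - <<'E'
import cv2,numpy as np
from h import *
t=cv2.imread('pics/top0.png');s=cv2.imread('pics/scene0.png')
a=cv2.resize(t[225:295,125:220],None,fx=4.2,fy=4.2,interpolation=cv2.INTER_CUBIC)
b=cv2.resize(s[150:230,400:480],None,fx=4.5,fy=4.5,interpolation=cv2.INTER_CUBIC)
c=cv2.resize(t[145:325,235:390],None,fx=1.6,fy=1.6,interpolation=cv2.INTER_CUBIC)
W=np.zeros((600,780,3),np.uint8)
W[:a.shape[0],:a.shape[1]]=a;W[:b.shape[0],410:410+b.shape[1]]=b;W[300:300+c.shape[0],:c.shape[1]]=c
cv2.imwrite('pics/z1.png',np.clip(W*1.5,0,255).astype(np.uint8))
for u,v in [(239,170),(350,151),(379,302),(264,324)]: print('hob',plane('top',u,v,.05))
for u,v in [(260,281),(369,262)]: print('strip/glass',plane('top',u,v,.05))
print('key',plane('top',318,299,.068),'dials',plane('top',278,306,.068),plane('top',359,292,.068))
for u,v in [(137,245),(198,235),(203,273),(140,282)]: print('cad',plane('top',u,v,.08))
E
```

```text
hob [0.75734945 0.17566612 0.05      ]
hob [ 0.80429943 -0.09199501  0.05      ]
hob [ 0.44307326 -0.15958594  0.05      ]
hob [0.39008623 0.10948691 0.05      ]
strip/glass [0.49047294 0.12051043 0.05      ]
strip/glass [ 0.5366698  -0.13660965  0.05      ]
key [ 0.4493695  -0.01695704  0.068     ] dials [0.43265622 0.07558259 0.068     ] [ 0.46608546 -0.11174164  0.068     ]
cad [0.57196712 0.40585234 0.08      ]
cad [0.59598357 0.26346691 0.08      ]
cad [0.50759146 0.24936986 0.08      ]
cad [0.48597296 0.39545773 0.08      ]
```

View pics/z1.png

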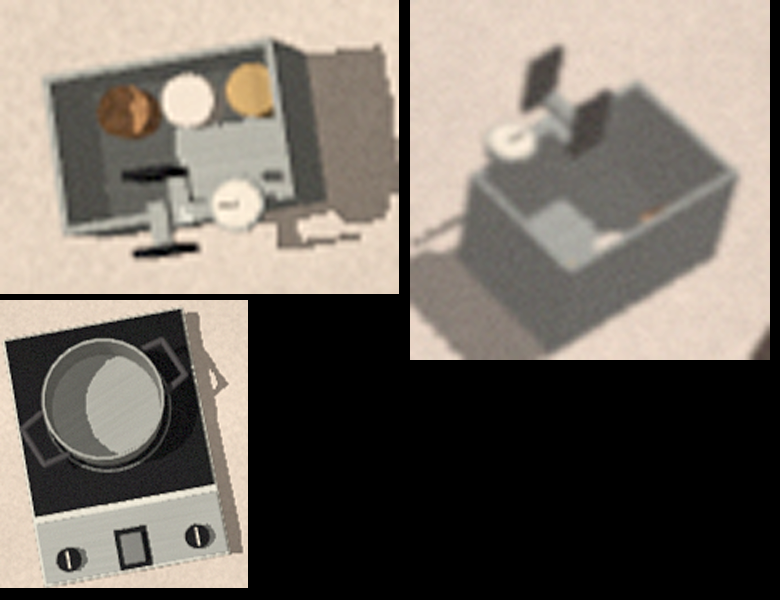

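The enlargement shows the clip's two black plates, in top-view pixels near (161.7,266.4) and (164.5,284.3). The dial is near (181.7,273.8). The same features appear in the scene view, so I'll triangulate them.

```bash
python3 - <<'E'
from h import *
for n,a,b in [('dial',(181.7,273.8),(422.9,181.3)),('pm',(164.5,284.3),(429.6,167.3)),('pp',(161.7,266.4),(440.4,177.1))]:
    print(n,tri(('top',*a),('scene',*b)))
# pot rim from top crop: ellipse extremes
f=lambda u,v:(235+u/1.6,145+(v-300)/1.6)
for u,v in [(42,400),(165,396),(103,339),(106,462)]: print(plane('top',*f(u,v),.145))
E
```

```text
dial (array([0.50561136, 0.29704795, 0.09241302]), np.float64(0.0031353400823338727))
pm (array([0.48090368, 0.33064995, 0.1067887 ]), np.float64(0.0012947460276794105))
pp (array([0.52154491, 0.33922113, 0.10536001]), np.float64(0.0019898859622135023))
[0.65083752 0.10870593 0.145     ]
[ 0.65687801 -0.06127387  0.145     ]
[0.73683667 0.02502348 0.145     ]
[0.56516742 0.0193901  0.145     ]
```

step_arm:
  gripper: 1
  force: 28
  steps:
    - [9,36,0,0,0,0.065]
    - [9,36,0,0,0,0.065]
    - [9,36,0,0,0,0.065]
    - [9,36,0,0,0,0.065]
    - [9,36,0,0,0,0.065]
    - [9,36,0,0,0,0.065]
    - [9,36,0,0,0,0.065]
    - [9,36,0,0,0,0.065]
    - [9,36,0,0,0,0.065]
    - [9,36,0,0,0,0.065]
    - [9,36,0,0,0,0.065]
    - [9,36,0,0,0,0.065]
    - [9,36,0,0,0,0.065]
    - [9,36,0,0,0,0.065]
    - [9,36,0,0,0,0.065]
    - [9,36,0,0,0,0.065]
    - [9,36,0,0,0,0.065]
    - [9,36,0,0,0,0.065]
    - [9,36,0,0,0,0.065]
    - [9,36,0,0,0,0.065]

```text
clock: 1.82
position: [0.4455, 0.1559, 0.2267]
ee_rot: [2.024, 2.402, 0.0]
force: [0.5, -0.5, 1.1]
width: 1.001
gripper_force: 0.0
```

step_arm:
  steps:
    - [11,36,-4,0,0,0]
    - [11,36,-4,0,0,0]
    - [11,36,-4,0,0,0]
    - [11,36,-4,0,0,0]
    - [11,36,-4,0,0,0]
    - [0,0,0,0,0,0]
    - [0,0,0,0,0,0]

```text
clock: 2.4
position: [0.4996, 0.3364, 0.2057]
ee_rot: [-2.022, -2.402, 0.002]
force: [-0.4, -1.0, 0.6]
width: 1.004
gripper_force: 0.0
```

```bash
python3 - <<'E'
from h import *
from cell import observe
import cv2
from scipy.spatial.transform import Rotation as R
s=observe();m=R.from_rotvec(s['ee_rot']).as_matrix()
print(s['clock'],s['position'],'tool y yaw',np.degrees(np.arctan2(m[1,1],m[0,1])),m[:,2],s['joints'])
c=cams.get_calibration('wrist');im=cams.get_image('wrist')[:,:,::-1].copy()
cv2.imwrite('pics/w1.png',im)
for p in [(.481,.331,.107),(.5215,.339,.106),(.5056,.297,.0924)]: print(proj('wrist',p,c))
E
```

```text
2.4 [0.49962884 0.33640605 0.20566745] tool y yaw 9.81372854424512 [-2.01579420e-03  4.14657746e-04 -9.99997882e-01] [-0.23995771  0.49983097 -0.64720643  1.61679382  0.32238266  1.1356138
 -0.79459577]
[283.60534612 233.04345596]
[345.63193398 231.24619132]
[311.58352979 276.3977996 ]
```

View pics/w1.png

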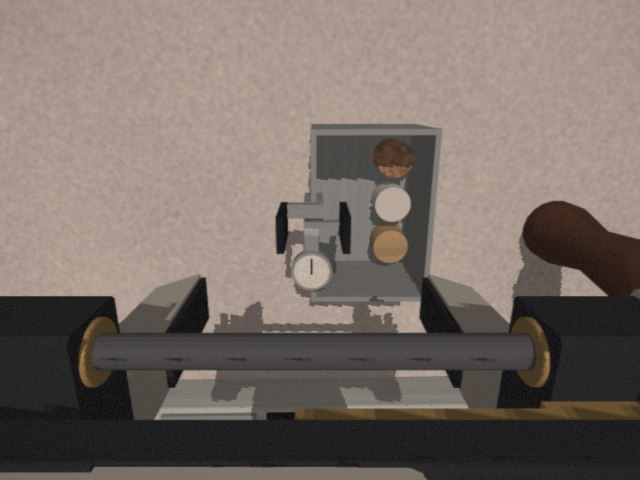

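The wrist view shows the clip aligned with the image. The outer plate faces are at about columns 277 and 351, rows 203 to 252, and the dial centre is at (312,270). I'll convert these to positions.

```bash
python3 - <<'E'
from h import *
for n,u,v,z in [('dial',312,270,.0924),('LT',277,203,.124),('LB',278,253,.124),('RT',350.5,203,.124),('RB',350.5,253,.124),
 ('cad a',312,128,.08),('b',440,129,.08),('c',430,300,.08),('d',311,300,.08)]:
    print(n,np.round(plane('wrist',u,v,z),4))
E
```

```text
dial [0.5054 0.2998 0.0924]
LT [0.4751 0.3528 0.124 ]
LB [0.4803 0.3208 0.124 ]
RT [0.519  0.3603 0.124 ]
RB [0.5254 0.3286 0.124 ]
cad a [0.4887 0.3976 0.08  ]
b [0.5747 0.4116 0.08  ]
c [0.6005 0.2853 0.08  ]
d [0.5097 0.2697 0.08  ]
```

step_arm:
  steps:
    - [1,1,-20,0,0,0]
    - [0,0,-20,0,0,0]
    - [0,0,-20,0,0,0]
    - [0,0,-20,0,0,0]
    - [0,0,-18,0,0,0]
    - [0,0,-12,0,0,0]
    - [0,0,-8,0,0,0]
    - [0,0,0,0,0,0]
    - [0,0,0,0,0,0]

```text
clock: 3.2
position: [0.5018, 0.3348, 0.0892]
ee_rot: [2.028, 2.399, 0.0]
force: [-0.8, -0.1, 0.4]
width: 1.001
gripper_force: 0.0
```

step_arm:
  gripper: 0
  force: 28
  steps:
    - [0,0,0,0,0,0]
    - [0,0,0,0,0,0]
    - [0,0,0,0,0,0]
    - [0,0,0,0,0,0]
    - [0,0,0,0,0,0]
    - [0,0,0,0,0,0]
    - [0,0,0,0,0,0]
    - [0,0,0,0,0,0]
    - [0,0,0,0,0,0]
    - [0,0,0,0,0,0]
    - [0,0,0,0,0,0]
    - [0,0,0,0,0,0]

```text
clock: 4.2
position: [0.5019, 0.3352, 0.0888]
ee_rot: [2.027, 2.399, 0.001]
force: [-0.3, -0.7, 1.1]
width: 0.338
gripper_force: 28.0
```

step_arm:
  steps:
    - [0,0,5,0,0,0]
    - [0,0,8,0,0,0]
    - [0,0,12,0,0,0]
    - [0,0,15,0,0,0]
    - [0,0,20,0,0,0]
    - [0,0,20,0,0,0]
    - [0,0,20,0,0,0]
    - [0,0,20,0,0,0]
    - [0,0,10,0,0,0]
    - [0,0,0,0,0,0]
    - [0,0,0,0,0,0]

```text
clock: 5.12
position: [0.5016, 0.3352, 0.2191]
ee_rot: [2.027, 2.399, 0.001]
force: [0.3, -0.5, -0.8]
width: 0.337
gripper_force: 28.0
```

```bash
python3 - <<'E'
from h import *
from cell import observe
import cv2
s=observe();print(s['position'],s['width'],s['force'])
c=cams.get_calibration('wrist');w=cams.get_image('wrist')[:,:,::-1]
t=cams.get_image('top')[:,:,::-1]; a=cams.get_image('scene')[:,:,::-1]
cv2.imwrite('pics/top2.png',t);cv2.imwrite('pics/scene2.png',a)
W=np.zeros((600,800,3),np.uint8)
W[:360,:480]=cv2.resize(w,(480,360))
W[:360,490:790]=cv2.resize(a[120:240,390:490],(300,360),interpolation=cv2.INTER_CUBIC)
W[370:600,:290]=cv2.resize(t[150:265,235:380],(290,230))
cv2.imwrite('pics/c2.png',np.clip(W*1.4,0,255).astype(np.uint8)); cv2.imwrite('pics/w2.png',w)
E
```

```text
[0.50158442 0.33516951 0.21908318] 0.33737843242545557 [ 0.27747796 -0.53087169 -0.84140283]
```

View pics/c2.png

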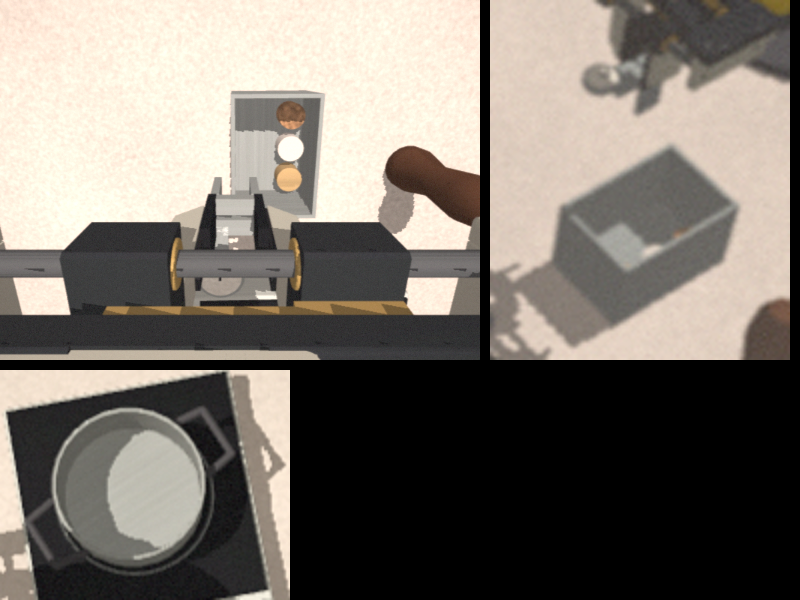

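The clip is held with its jaws spread, the caddy is undisturbed, and the pot's handles are turned about 29°. I'll go to a hover over the pot's near rim and look closer.

step_arm:
  steps:
    - [3,-15,0,0,0,0]
    - [7,-32,0,0,0,0]
    - [7,-32,0,0,0,0]
    - [7,-32,0,0,0,0]
    - [7,-32,0,0,0,0]
    - [7,-32,0,0,0,0]
    - [7,-32,0,0,0,0]
    - [7,-32,0,0,0,0]
    - [7,-32,0,0,0,0]
    - [7,-32,0,0,0,0]
    - [2,-23,0,0,0,0]
    - [0,0,0,0,0,0]
    - [0,0,0,0,0,0]

```text
clock: 6.35
position: [0.5691, 0.0073, 0.2175]
ee_rot: [-2.03, -2.395, 0.002]
force: [0.2, 0.4, -0.4]
width: 0.34
gripper_force: 28.0
```

```bash
python3 - <<'E'
from h import *
from cell import observe
import cv2
s=observe();print(s['position'],s['width'],s['force'],s['joints'])
c=cams.get_calibration('wrist');w=cams.get_image('wrist')[:,:,::-1].copy()
cv2.imwrite('pics/w3.png',w)
for a in range(0,360,30):
    print(a,np.round(proj('wrist',(.651+.085*np.cos(np.radians(a)),.0235+.085*np.sin(np.radians(a)),.145),c)),end=' ')
E
```

```text
[0.56907486 0.00730846 0.21747888] 0.3397403047844402 [ 0.17539556  0.3752455  -0.41841528] [ 0.32988698  0.42469442 -0.60576095  1.68513973  0.26388826  1.1167377
 -0.18697133]
0 [587. 261.] 30 [595. 190.] 60 [562. 126.] 90 [493.  91.] 120 [411.  99.] 150 [344. 147.] 180 [312. 216.] 210 [319. 284.] 240 [358. 335.] 270 [418. 359.] 300 [485. 354.] 330 [546. 319.]
```

View pics/w3.png

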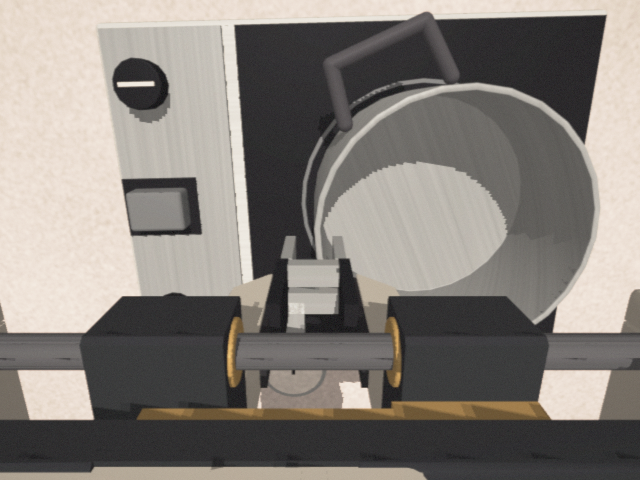

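The wrist view shows the clip's jaw tips at about (290,238) and (338,238), on either side of the pot's rim at column 315. The rim's outer edge passes through (315,220), (470,82) and (599,205). The key is at (158,210). I'll fit a circle to the rim.

```bash
python3 - <<'E'
from h import *
from scipy.optimize import least_squares as L
from cell import observe
P=np.array([plane('wrist',u,v,.145)[:2] for u,v in [(315,222),(400,99),(470,82),(545,108),(585,155),(599,207),(586,270),(548,325)]])
r=L(lambda q:np.hypot(*(P-q[:2]).T)-q[2],[.65,.02,.085]);print(r.x,np.round(r.fun*1e3,1))
r2=L(lambda q:np.hypot(*(P-q[:2]).T)-.085,[.65,.02]);print(r2.x,np.round(r2.fun*1e3,1))
print('jaws',plane('wrist',290,240,.178),plane('wrist',338,240,.178))
print('key',[plane('wrist',u,v,.068) for u,v in [(128,189),(186,187),(190,228),(132,231)]])
y=np.radians(9.5);print('target',r2.x-.083*np.array([np.cos(y),np.sin(y)]),observe()['position'])
E
```

```text
[0.6522959  0.02642392 0.08612948] [-2.1  1.6  1.9 -0.5 -1.6 -1.2 -0.6  2.4]
[0.65278498 0.02744159] [-0.4  2.2  2.1 -0.5 -1.5 -0.9  0.2  3.7]
jaws [0.55566302 0.02003213 0.178     ] [0.58002057 0.02416712 0.178     ]
key [array([0.42543236, 0.00233645, 0.068     ]), array([0.46948105, 0.01139263, 0.068     ]), array([ 0.47510999, -0.02116317,  0.068     ]), array([ 0.4297309 , -0.03139904,  0.068     ])]
target [0.57092327 0.01374264] [0.56898105 0.00921999 0.21781696]
```

step_arm:
  steps:
    - [1,3,-8,0,0,0]
    - [0,0,-14,0,0,0]
    - [0,0,-14,0,0,0]
    - [0,0,-10,0,0,0]
    - [0,0,-7,0,0,0]
    - [0,0,-5,0,0,0]
    - [0,0,-3,0,0,0]
    - [0,0,-1,0,0,0]
    - [0,0,0,0,0,0]
    - [0,0,0,0,0,0]

```text
clock: 7.23
position: [0.5708, 0.0123, 0.1572]
ee_rot: [2.027, 2.399, 0.001]
force: [0.6, 0.5, -0.1]
width: 0.335
gripper_force: 28.0
```

step_arm:
  steps:
    - [0,0,-1,0,0,0]
    - [0,0,0,0,0,0]
    - [0,0,0,0,0,0]

```text
clock: 7.48
position: [0.5706, 0.0121, 0.1559]
ee_rot: [2.027, 2.4, 0.0]
force: [0.8, -0.1, -1.0]
width: 0.332
gripper_force: 28.0
```

```bash
python3 - <<'E'
from h import *
from cell import observe
import cv2
s=observe();print(s['position'],s['width'],s['force'])
w=cams.get_image('wrist')[:,:,::-1];a=cams.get_image('scene')[:,:,::-1]
W=np.zeros((540,800,3),np.uint8)
W[:300,:400]=cv2.resize(w,(400,300))
W[:400,410:770]=cv2.resize(a[190:310,300:408],(360,400),interpolation=cv2.INTER_CUBIC)
cv2.imwrite('pics/c4.png',np.clip(W*1.4,0,255).astype(np.uint8))
E
```

```text
[0.57060983 0.01213771 0.15594532] 0.3319136001500889 [ 0.82925402 -0.08019211 -1.02510445]
```

View pics/c4.png

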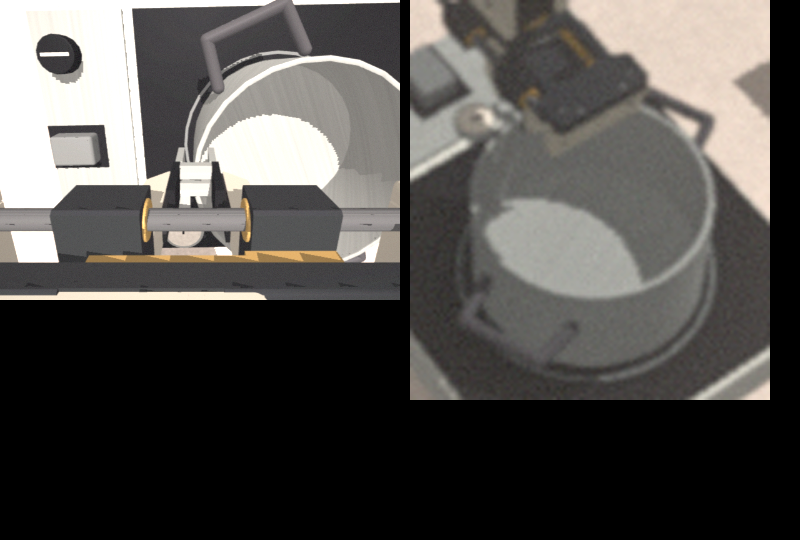

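The rim (wrist view, around (315,250) in full-image pixels) passes between the jaws and there is no contact yet. I'll lower the last few millimetres and watch the force.

step_arm:
  steps:
    - [0,0,-1,0,0,0]
    - [0,0,-1,0,0,0]
    - [0,0,0,0,0,0]
    - [0,0,0,0,0,0]

```text
clock: 7.92
position: [0.5706, 0.0122, 0.1538]
ee_rot: [2.027, 2.4, 0.0]
force: [0.5, -0.2, 0.5]
width: 0.335
gripper_force: 28.0
```

step_arm:
  steps:
    - [0,0,-1,0,0,0]
    - [0,0,0,0,0,0]
    - [0,0,0,0,0,0]

```text
clock: 8.17
position: [0.5706, 0.0122, 0.1537]
ee_rot: [2.027, 2.399, 0.0]
force: [-3.0, -0.5, 10.1]
width: 0.336
gripper_force: 28.0
```

The bridge is seated (10 N upward). I'll ease off and open.

step_arm:
  steps:
    - [0,0,0.7,0,0,0]
    - [0,0,0,0,0,0]

```text
clock: 8.33
position: [0.5706, 0.0122, 0.1537]
ee_rot: [2.027, 2.4, 0.0]
force: [-1.0, -0.3, 5.0]
width: 0.337
gripper_force: 28.0
```

step_arm:
  gripper: 0.5
  steps:
    - [0,0,0,0,0,0]
    - [0,0,0,0,0,0]
    - [0,0,0,0,0,0]
    - [0,0,0,0,0,0]
    - [0,0,0,0,0,0]
    - [0,0,0,0,0,0]

```text
clock: 8.83
position: [0.571, 0.0121, 0.1535]
ee_rot: [2.027, 2.399, 0.001]
force: [3.0, -0.6, 1.7]
width: 0.498
gripper_force: 2.6
```

step_arm:
  gripper: 1
  steps:
    - [0,0,0,0,0,0]
    - [0,0,0,0,0,0]
    - [0,0,0,0,0,0]
    - [0,0,0,0,0,0]
    - [0,0,0,0,0,0]
    - [0,0,0,0,0,0]
    - [0,0,0,0,0,0]

```text
clock: 9.42
position: [0.5704, 0.0122, 0.1533]
ee_rot: [-2.027, -2.4, 0.0]
force: [0.0, 0.3, 1.0]
width: 0.961
gripper_force: 0.0
```

step_arm:
  steps:
    - [0,0,6,0,0,0]
    - [0,0,12,0,0,0]
    - [0,0,15,0,0,0]
    - [0,0,20,0,0,0]
    - [0,0,20,0,0,0]
    - [0,0,15,0,0,0]
    - [0,0,2,0,0,0]
    - [0,0,0,0,0,0]
    - [0,0,0,0,0,0]

```text
clock: 10.17
position: [0.5703, 0.0121, 0.2434]
ee_rot: [2.027, 2.4, -0.0]
force: [1.2, -0.2, 0.2]
width: 0.998
gripper_force: 0.0
```

```bash
python3 - <<'E'
from h import *
from cell import observe
import cv2
s=observe();print(s['clock'],s['position'],s['width'],s['force'])
c=cams.get_calibration('wrist');w=cams.get_image('wrist')[:,:,::-1];a=cams.get_image('scene')[:,:,::-1]
np.save('cw5.npy',c,allow_pickle=True)
W=np.zeros((500,800,3),np.uint8)
W[:330,:440]=cv2.resize(w,(440,330))
W[:400,445:]=cv2.resize(a[190:310,300:406],(355,400),interpolation=cv2.INTER_CUBIC)
cv2.imwrite('pics/c5.png',np.clip(W*1.4,0,255).astype(np.uint8))
E
```

```text
10.1667 [0.57030718 0.0120645  0.2434063 ] 0.9976921780156415 [ 1.241576   -0.15111702  0.18496034]
```

View pics/c5.png

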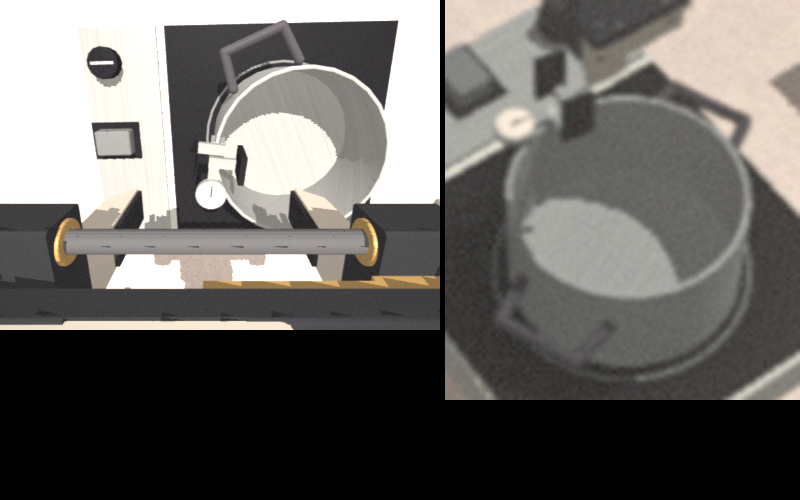

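The clip now stands upright on the pot's near rim, with its dial at wrist-crop (211,193), and the pot has not moved. The key is at wrist-crop (115,143). I'll locate it precisely.

```bash
python3 - <<'E'
from h import *
import cv2
w=cams.get_image('wrist');cv2.imwrite('pics/w6.png',w[:,:,::-1])
g=cv2.cvtColor(w,cv2.COLOR_RGB2GRAY)
x0,y0=125,165;roi=g[y0:245,x0:215]
dark=(roi<40).astype(np.uint8)   # black surround, bounding box
n,l,st,ce=cv2.connectedComponentsWithStats(dark);i=1+np.argmax(st[1:,4]);print(st[i]+[x0,y0,0,0,0])
key=((roi>55)&(roi<125)).astype(np.uint8);key=cv2.morphologyEx(key,cv2.MORPH_OPEN,np.ones((5,5)))
n,l,st,ce=cv2.connectedComponentsWithStats(key)
for i in range(1,n): print(st[i]+[x0,y0,0,0,0],ce[i]+[x0,y0],plane('wrist',*(ce[i]+[x0,y0]),.068))
print([int(v) for v in g[208,125:215:3]]); print([int(v) for v in g[165:245:3,167]])
print(tri(('wrist',167,208),('top',318.1,300)))
# key predicted from hob dial in wrist view + yaw
print('dial',plane('wrist',103*640/440,62*640/440,.068))
E
```

```text
[150 223  49   8 144]
[187 187  10  36 263] [191.53231939 204.23193916] [ 0.46915378 -0.00616273  0.068     ]
[222, 226, 223, 224, 161, 111, 136, 135, 136, 137, 135, 135, 136, 137, 135, 136, 135, 138, 138, 136, 141, 127, 82, 73, 46, 42, 44, 155, 179, 183]
[183, 185, 188, 187, 180, 43, 40, 48, 106, 141, 143, 139, 137, 139, 136, 135, 136, 136, 136, 138, 114, 20, 109, 180, 179, 180, 180]
(array([ 0.4463389 , -0.01652051,  0.05825526]), np.float64(0.0016026630219721605))
dial [0.42989241 0.07952593 0.068     ]
```

step_arm:
  gripper: 0
  steps:
    - [-9,-2,0,0,0,0.11]
    - [-9,-2,0,0,0,0.11]
    - [-9,-2,0,0,0,0.11]
    - [-9,-2,0,0,0,0.11]
    - [-9,-2,0,0,0,0.11]
    - [-9,-2,0,0,0,0.11]
    - [-9,-2,0,0,0,0.11]
    - [-9,-2,0,0,0,0.11]
    - [-9,-2,0,0,0,0.11]
    - [-9,-2,0,0,0,0.11]
    - [-9,-2,0,0,0,0.11]
    - [-9,-2,0,0,0,0.11]
    - [-9,-2,0,0,0,0.11]
    - [-6,0,0,0,0,0.11]
    - [0,0,0,0,0,0]
    - [0,0,0,0,0,0]

```text
clock: 11.65
position: [0.4473, -0.0141, 0.2431]
ee_rot: [0.209, -3.134, -0.0]
force: [-0.7, 0.4, 0.3]
width: 0.008
gripper_force: 0.0
```

```bash
python3 - <<'E'
from h import *
from cell import observe
import cv2
s=observe();print(s['clock'],s['position'],s['ee_rot'],s['width'],s['force'],s['joints'])
w=cams.get_image('wrist')[:,:,::-1];t=cams.get_image('top')[:,:,::-1]
W=np.zeros((480,800,3),np.uint8);W[:300,:400]=cv2.resize(w,(400,300))
W[:480,405:]=cv2.resize(t[170:330,240:372],(395,480),interpolation=cv2.INTER_CUBIC)
cv2.imwrite('pics/c7.png',np.clip(W*1.4,0,255).astype(np.uint8))
E
```

```text
11.65 [ 0.44732873 -0.01408366  0.24313028] [ 2.09135647e-01 -3.13409405e+00 -3.30472804e-04] 0.00763212943934945 [-0.70322643  0.40161346  0.26871396] [ 0.7634354   0.27717539 -1.01796733  1.8996459   0.26291785  1.10826316
  1.34742272]
```

View pics/c7.png

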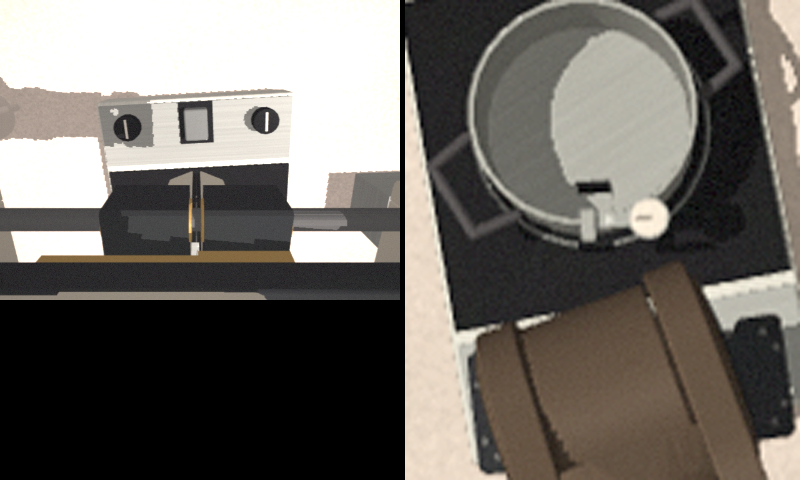

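The clip stands on the pot rim, with its dial at top-crop (650,217), and the gripper is over the strip. The key is centred at full-image wrist pixel (315,197). I'll check that estimate.

```bash
python3 - <<'E'
from h import *
for u,v,n in [(197,123,'key'),(127,127,'d1'),(265,120,'d2')]: print(n,plane('wrist',u*1.6,v*1.6,.068))
E
```

```text
key [ 0.44343634 -0.01315177  0.068     ]
d1 [ 0.4615134  -0.10610214  0.068     ]
d2 [0.42721778 0.07658228 0.068     ]
```

step_arm:
  force: 20
  steps:
    - [-2,0,-12,0,0,0]
    - [0,0,-22,0,0,0]
    - [0,0,-25,0,0,0]
    - [0,0,-25,0,0,0]
    - [0,0,-25,0,0,0]
    - [0,0,-20,0,0,0]
    - [0,0,-15,0,0,0]
    - [0,0,-10,0,0,0]
    - [0,0,-5,0,0,0]
    - [0,0,-3,0,0,0]
    - [0,0,-2,0,0,0]
    - [0,0,0,0,0,0]
    - [0,0,0,0,0,0]
    - [0,0,0,0,0,0]

```text
clock: 12.92
position: [0.446, -0.0139, 0.08]
ee_rot: [-0.214, 3.133, -0.0]
force: [0.3, -0.3, 0.4]
width: 0.007
gripper_force: 0.0
```

step_arm:
  steps:
    - [0,0,-3,0,0,0]
    - [0,0,-2,0,0,0]
    - [0,0,-2,0,0,0]
    - [0,0,0,0,0,0]
    - [0,0,0,0,0,0]
    - [0,0,0,0,0,0]

```text
clock: 13.42
position: [0.4455, -0.0138, 0.0724]
ee_rot: [0.215, -3.134, -0.0]
force: [-0.2, -0.1, -0.0]
width: 0.008
gripper_force: 0.0
```

step_arm:
  steps:
    - [0,0,-2,0,0,0]
    - [0,0,0,0,0,0]
    - [0,0,0,0,0,0]
    - [0,0,0,0,0,0]

```text
clock: 13.75
position: [0.4455, -0.0138, 0.0704]
ee_rot: [0.215, -3.134, -0.0]
force: [-0.3, 0.3, -0.4]
width: 0.002
gripper_force: 0.0
```

step_arm:
  steps:
    - [0,0,-2,0,0,0]
    - [0,0,0,0,0,0]
    - [0,0,0,0,0,0]
    - [0,0,0,0,0,0]

```text
clock: 14.08
position: [0.4454, -0.0138, 0.0684]
ee_rot: [0.215, -3.134, -0.0]
force: [-0.3, 0.4, 0.8]
width: 0.005
gripper_force: 0.0
```

step_arm:
  steps:
    - [0,0,-2,0,0,0]
    - [0,0,0,0,0,0]
    - [0,0,0,0,0,0]
    - [0,0,0,0,0,0]

```text
clock: 14.42
position: [0.4455, -0.0138, 0.0665]
ee_rot: [0.215, -3.134, 0.0]
force: [-0.8, 0.3, 4.7]
width: 0.006
gripper_force: 2.2
```

step_arm:
  steps:
    - [0,0,-1.5,0,0,0]
    - [0,0,-1.5,0,0,0]
    - [0,0,0,0,0,0]
    - [0,0,0,0,0,0]
    - [0,0,0,0,0,0]

```text
clock: 14.83
position: [0.4455, -0.0138, 0.0635]
ee_rot: [0.215, -3.134, 0.0]
force: [-1.9, -0.2, 6.1]
width: 0.005
gripper_force: 2.9
```

step_arm:
  steps:
    - [0,0,-1,0,0,0]
    - [0,0,-1,0,0,0]
    - [0,0,0,0,0,0]
    - [0,0,0,0,0,0]
    - [0,0,0,0,0,0]
    - [0,0,0,0,0,0]

```text
clock: 15.33
position: [0.4455, -0.0138, 0.0616]
ee_rot: [-0.215, 3.134, -0.0]
force: [-1.4, 0.7, 7.3]
width: 0.002
gripper_force: 3.3
```

```bash
python3 - <<'E'
from h import *
from cell import observe
import cv2
F=[]
for n in ('wrist','top','scene','top','scene','top'):
    im=cams.get_image(n)[:,:,::-1];cv2.imwrite(f'pics/{n}8.png',im);s=observe();F.append(s['force'][2])
print(s['clock'],s['position'],np.round(F,1))
a=cv2.imread('pics/scene8.png');t=cv2.imread('pics/top8.png')
W=np.zeros((400,800,3),np.uint8)
W[:,:395]=cv2.resize(a[160:310,260:408],(395,400),interpolation=cv2.INTER_CUBIC)
W[:,405:]=cv2.resize(t[140:300,130:372],(395,400),interpolation=cv2.INTER_CUBIC)
cv2.imwrite('pics/c8.png',np.clip(W*1.4,0,255).astype(np.uint8))
E
```

```text
15.6333 [ 0.44548228 -0.01382175  0.06160219] [6.8 6.6 7.2 6.5 7.3 6.8]
```

View pics/c8.png

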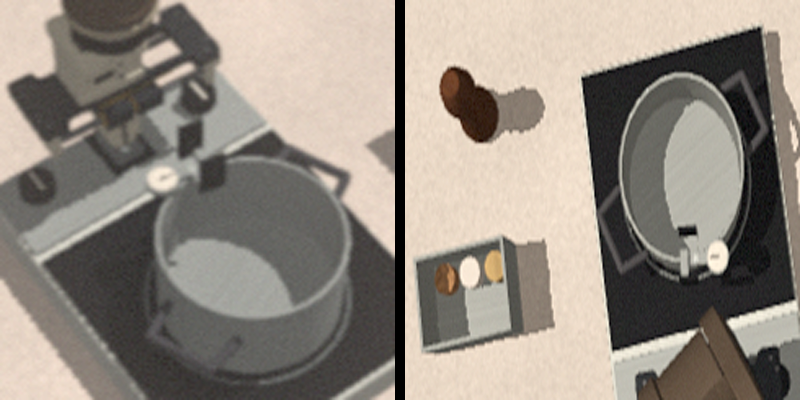

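The clip is upright on the rim, the pot is on its ring, and the key is held at about 6.9 N (half-way). I'll hand in now.

```bash
python3 -c "
from cell import job
print(job.sign_off())"
```

```text
the job is handed in; nothing more can be done
None
```

The job is handed in: the thermometer clip is upright on the pot's near rim and released, and the fingertips are holding the boost key about half-way down (about 6.5 mm, 6.9 N), with about 16 s on the clock.

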